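# Seat a round bar in the V of a sanding fixture

## Robot

A 7-joint arm with a two-finger parallel gripper is mounted at the origin on the work surface. World frame = base frame: x ahead of the robot, y to its left, z up, the work surface at z = 0. Lengths are in m, angles in degrees, forces in N, time in s.
With the tool pointing down it reaches from about 0.4 to 0.85 m from the base axis. Payload 6.9 kg.
Tool frame: the origin (TCP) lies between the finger pads; the fingertips stand 17 mm ahead of it and the grasp point (between the pads) lies 2 mm behind it; z points along the fingers, y is the direction in which the jaws open and shut (so a half turn about z gives the same grasp; the last joint's range is limited). The gripper opens to 85 mm and grips with 20 to 120 N. Pads are 22 mm wide; open, the fingers measure 114 mm over their backs; the gripper's body (76 mm by 85 mm) begins 54 mm behind the grasp point. The pads swing forward as they close: fully open they stand 13 mm farther back than shut.
Start: joints at [-69.242, 29.078, -13.613, 85.955, 7.202, 65.827, -8.869], TCP at [0.159, 0.604, 0.212] pointing down, gripper open.
Joint ranges: [-176.47, 176.47], [-13.61, 117.27], [-81.72, 77.17], [0.22, 143.17], [-87.28, 267.28], [10, 112.55], [-165.47, 165.47]. Speed limits (degrees/s): [136.94, 136.94, 180, 180, 180, 180, 180].

## Interface

Orientations are given as a 3x3 rotation matrix whose columns are the frame's x, y, z axes.
In Python, from plant import * gives the robot as it stands. The module is installed in compiled form; this text tells all that it offers. Calls block until the motion is done:
- move_pose(position, orientation): joint-space move of the TCP to a pose.
- movel(position, attitude=None, max_speed=0.15, contact_N=None): straight line of the TCP; attitude=None keeps the orientation; max_speed is the mean speed in m/s. With contact_N (N) it stops when the force on the tool has changed by that much, and returns True; else False.
- goto_joints(angles): joint-space move.
- move_gripper(opening): finger opening in m; the grip force is fixed at half the most; returns when the fingers have stopped.
- pause(seconds).
- ik(position, orientation): joint angles nearest the present ones, or None.
- observe(): the state.
- grab_frame(name): name is "side" or "top" or "wrist"; returns the picture (480x640x3 uint8, blue, green, red); there is no depth.
- get_calibration(name): a dict with "fx", "fy", "cx", "cy" (pixels), "cam_to_world" (4x4, takes a point from camera to world coordinates). Camera axes: x right, y up, looking along -z (the intrinsics and any distortion apply to the point x, -y, -z); pixel columns grow to the right and rows downward; lengths in m; the calibration is good to about 2 mm. A picture is of the moment at which its call begins: read the wrist's pose just before it. get_calibration takes no time and is no camera call; for the wrist camera it gives the pose at the moment of the call.
A pose or a line that the arm cannot do raises Unreachable and nothing moves.
- job_done(): hands the job in, once; it reports no verdict.
The state is a dict: "t": time; "joint_pos": joint angles; "dq": joint speeds; "tau": joint torques, N m; "ee_pos": TCP position; "ee_rot": TCP orientation; "contact_force": force on the tool from outside, world axes, zero at the start; "moment": the same for the moment, N m; "finger_gap": finger opening in m.
Only numpy, scipy, OpenCV 4.12 (cv2) and the standard library are available. Lean on these libraries where they do the work, as an engineer would, in place of code of your own. Each camera call takes 0.05 s, during which the arm holds its last target.

## Task

Stand the tall thick aluminium bar upright on the bed of the sanding fixture, between the V and the sliding jaw, then push the jaw up by its handle until the bar has settled centred against both faces of the V, pressing it home firmly (about 15 N on the bar) but never above 25 N, because the polished skin marks. Then let go, leaving the jaw up against the bar and everything else on the bench where it is.

Things in the scene. Friction and masses are not known exactly. Their poses are not given: they have to be found in the camera images.
- bar_mid (a point): Centre, half-way up, of the bar to load: solid plain aluminium round bar, 40 mm diameter, 100 mm tall, about 0.35 kg, standing upright on the bench (the only bar that is both tall and thick). z runs along its axis.
- bed (a point): Reference point on the fixture's centre line, on top of its bed (12 mm above the bench); the fixture is bolted down. x: level, from the jaw into the V (pushing direction); y: level, across; z: up. Steel base 250 x 120 x 12 mm, from x = -170 to +80 mm. Guide strips 6 mm tall lie on the bed at y = +-37 mm, x = -160 to -20 mm. The seated bar's axis stands on y = 0, at x between -12 and +12 mm.
- fixture: The fixture (axes as bed, which is 45 mm ahead and 12 mm above its origin). On its bed a grey V-block opens to -x: two upright slick white plastic faces (vblock_c0, vblock_c1) at 45 degrees to x, reaching y = +-32 mm, 25 mm tall. It is bolted in a slot up to 12 mm either way along x and is not measured; seat is the centred place of the bar's axis in it, 28 mm before the faces meet.
- jaw: Sliding jaw. Origin: at bed level, middle of its flat front face (slick white plastic, 60 mm wide, 25 mm tall), which faces the V; axes as bed. Slides only along x with about 3 N of friction and stays where left. Starts with its face 60 to 85 mm short of bed (x = -85 to -60 mm there). Rigid, no spring; jaw 58 mm long.
- handle (a point): Middle of the jaw's handle, 55 mm above the bed and 51 mm behind the jaw's face (axes as bed): an upright steel plate across the jaw's rear end, 14 mm thick along x, 44 mm wide along y, rising from the jaw's top (25 mm above the bed) to 85 mm above the bed. Free space behind and above it.
- short_bar_mid (a point): Centre of another bar: 40 mm diameter, only 50 mm tall, upright. Leave alone.
- slim_bar_mid (a point): Centre of another bar: 25 mm diameter, 100 mm tall, upright. Leave alone.
- sand_block: Sanding block lying on the bench, 120 x 65 x 36 mm, origin at the centre of its underside. Leave alone.
- screwdriver: Screwdriver lying on the bench, about 200 mm long. Leave alone.
- wrench: Wrench lying on the bench, about 180 mm long. Leave alone.
- filler_jar: Closed grey jar, 72 mm diameter, 85 mm tall, origin at the centre of its underside. Leave alone.
- disc_stack: Stack of paper sanding discs, 124 mm diameter, 22 mm tall, origin at the centre of its underside. Leave alone.
There are look-alikes about, which are no part of the job. What is shaped like the part that bears bar_mid but yellow is not meant.

How it is judged (in metres and radians):
On the way, in this order (a step that is already met when the one before it is completed fails the run):
1. the bar stands upright on the fixture's bed between the V and the jaw (x of bar_mid in the frame of bed between -0.055 and 0.014 m and y of bar_mid in the frame of bed between -0.03 and 0.03 m and z of bar_mid in the frame of bed below 0.054 m and angle between bar_mid's own z axis and vertical below 0.1 rad and contact force between the fingers and bar below 0.1 N), for 0.2 s.
2. the jaw presses the bar with more than 8 N, and the bar bears on both faces of the V (contact force between jaw and bar above 8 N and contact force between each of vblock_c0, vblock_c1 and bar above 2 N), for 0.3 s.
At the end, for the whole second after the job is handed in: The bar stands upright (within 0.05 rad) on the bed, its axis within 2 mm of its centred place against both V faces, at rest, with the jaw's face left within 2 mm of the bar (horizontal distance between bar_mid and seat below 0.002 m and z of bar_mid in the frame of bed below 0.053 m and angle between bar_mid's own z axis and vertical below 0.05 rad and x of bar_mid in the frame of jaw below 0.022 m and linear speed of bar below 0.01 m/s); the robot touches nothing.
It fails at once if the jaw pressed the bar with more than 25 N (contact force between jaw and bar above 25 N).
It fails at once if something else on the bench was shifted by more than 15 mm (distance of any of short_bar_mid, slim_bar_mid, sand_block, screwdriver, wrench, filler_jar, disc_stack from where it was at the start of the episode above 0.015 m).
It also fails if it takes over 64 s, if anything falls off the work surface, if the arm or the gripper's body presses on something with over 40 N, if the wrist force passes 120 N, or if a joint passes its speed limit or range.

## Working session

There is one attempt and no reset: what is moved stays moved. The work goes in short steps, each a Python script; the robot and the scene stay as the last script left them, time stands still between calls to the robot, and variables do not carry over. Pictures are saved under pics/ and viewed, and the job is handed in when it is done.

```bash
mkdir -p pics; ls; python3 - <<'E'
from plant import *
import cv2
s=observe();print(s['t'],s['ee_pos'],s['contact_force'],s['finger_gap'])
for n in ("top","side"):
    c=get_calibration(n);print(n,c)
    cv2.imwrite(f"pics/{n}0.png",grab_frame(n))
E
```

```text
pics
0.0 [0.15869273 0.6039714  0.21163521] [ 0.22091823  0.18099323 -0.72890303] 0.0856145415796452
top {'fx': 485.0280338897094, 'fy': 485.0280338897094, 'cx': 322.8656319186591, 'cy': 243.3944872555726, 'cam_to_world': array([[ 0.0920496 ,  0.97193998, -0.21647065,  0.35145059],
       [-0.99575139,  0.09038466, -0.0176008 , -0.03379977],
       [ 0.00245871,  0.21717109,  0.97613046,  1.26146085],
       [ 0.        ,  0.        ,  0.        ,  1.        ]])}
side {'fx': 522.6948971452192, 'fy': 522.6948971452192, 'cx': 319.0311583730477, 'cy': 246.69328804511034, 'cam_to_world': array([[ 0.80251607,  0.38218965, -0.45814738,  0.06084707],
       [-0.5964508 ,  0.53276614, -0.6003388 , -0.71332871],
       [ 0.01464214,  0.75504391,  0.65551072,  0.83947229],
       [ 0.        ,  0.        ,  0.        ,  1.        ]])}
```

View pics/top0.png

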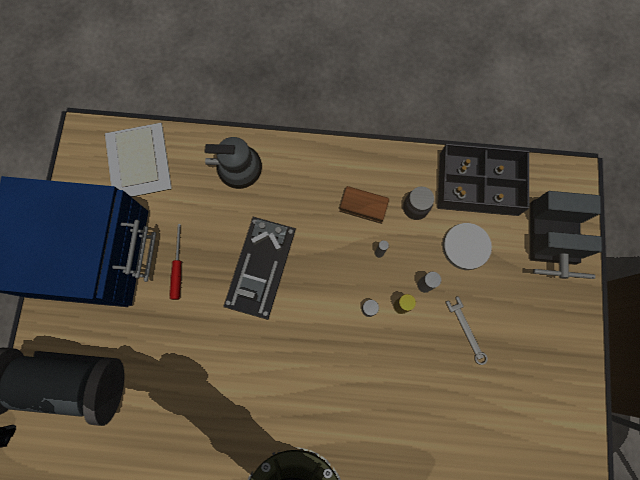

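View pics/side0.png

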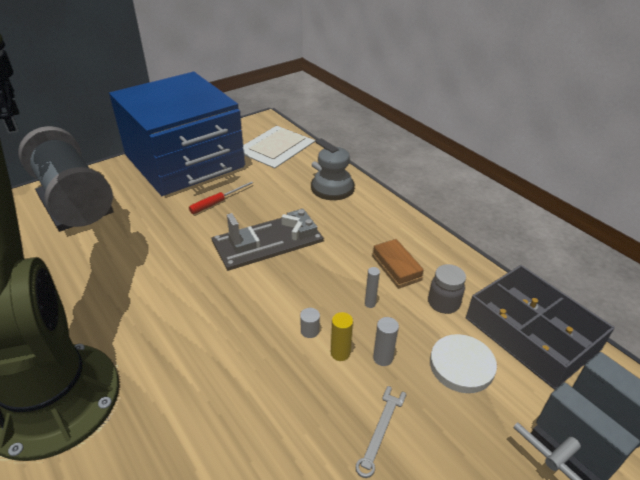

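Top view shows the fixture at about (260,268), V at the top and jaw at the bottom. There are four bars: short (370,307), slim (382,247), yellow (406,302) and grey (431,281). In the side view these are (310,322), (372,287), (342,337) and (386,341). The grey one at top (431,281) / side (386,341) is both tall and thick and isn't yellow, so it is the target. I'll confirm it in enlarged crops.

```bash
python3 - <<'E'
import cv2,numpy as np
t=cv2.imread('pics/top0.png');s=cv2.imread('pics/side0.png')
a=cv2.resize(t[230:330,350:460],None,fx=3.6,fy=3.6,interpolation=cv2.INTER_CUBIC)
b=cv2.resize(s[260:380,290:410],(396,396),interpolation=cv2.INTER_CUBIC)
h=max(a.shape[0],b.shape[0]);im=np.zeros((h,a.shape[1]+b.shape[1],3),np.uint8);im[:a.shape[0],:a.shape[1]]=a;im[:b.shape[0],a.shape[1]:]=b
cv2.imwrite('pics/crop_bars.png',im)
cv2.imwrite('pics/crop_fix.png',cv2.resize(t[210:325,215:305],None,fx=5,fy=5,interpolation=cv2.INTER_CUBIC))
E
```

```text
(no output)
```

View pics/crop_bars.png

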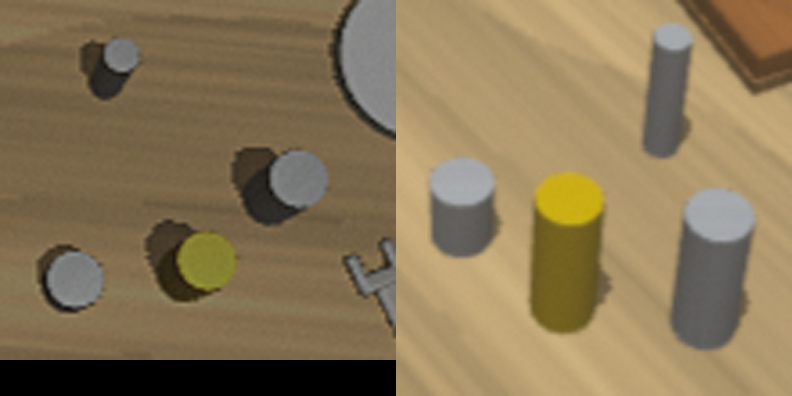

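View pics/crop_fix.png

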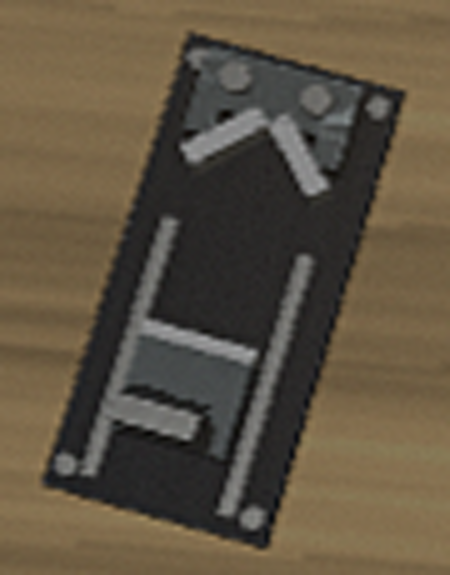

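The crops confirm it: the grey bar at top (433,279) is as tall and thick as the yellow one, while the other two grey bars are short or slim. Next I compute positions.

```bash
cat > h.py <<'E'
import numpy as np, cv2
def ray(c,u,v):
    d=np.array([(u-c['cx'])/c['fx'],-(v-c['cy'])/c['fy'],-1.0])
    M=np.array(c['cam_to_world']);return M[:3,3],M[:3,:3]@d
def onplane(c,uv,z):
    uv=np.atleast_2d(uv);o=[]
    for u,v in uv:
        p,d=ray(c,u,v);o.append((p+d*(z-p[2])/d[2]))
    return np.array(o)
def proj(c,P):
    M=np.linalg.inv(np.array(c['cam_to_world']));q=M[:3,:3]@np.array(P)+M[:3,3]
    return np.array([c['cx']+c['fx']*q[0]/-q[2],c['cy']+c['fy']*q[1]/q[2]])
def tri(c1,uv1,c2,uv2):
    A=np.zeros((3,3));b=np.zeros(3)
    for c,uv in((c1,uv1),(c2,uv2)):
        p,d=ray(c,*uv);d/=np.linalg.norm(d);Q=np.eye(3)-np.outer(d,d);A+=Q;b+=Q@p
    return np.linalg.solve(A,b)
E
python3 - <<'E'
from plant import *
from h import *
ct,cs=get_calibration('top'),get_calibration('side')
t=cv2.imread('pics/top0.png')
# bar
print('bar top tri',tri(ct,(433.3,279.4),cs,(290+(718-396)/3.3,260+214/3.3)))
print('bar plane.1 top',onplane(ct,(433.3,279.4),.1),'side',onplane(cs,(290+(718-396)/3.3,260+214/3.3),.1))
# neighbours
for n,u,z in(('yellow',(407.3,302.2),.1),('short',(370.7,307.6),.05),('slim',(383.7,245.3),.1),('disc',(467,246),.022)):print(n,onplane(ct,u,z)[0])
# fixture base
g=t.astype(int);roi=np.zeros(t.shape[:2],np.uint8);roi[205:330,210:310]=255
hsv=cv2.cvtColor(t,cv2.COLOR_BGR2HSV)
m=((hsv[...,1]<70)|(hsv[...,2]<50)).astype(np.uint8)*255&roi
m=cv2.morphologyEx(m,cv2.MORPH_CLOSE,np.ones((5,5)))
cs_,_=cv2.findContours(m,cv2.RETR_EXTERNAL,cv2.CHAIN_APPROX_NONE)
k=max(cs_,key=cv2.contourArea).reshape(-1,2)
P=onplane(ct,k,.012)[:,:2].astype(np.float32)
r=cv2.minAreaRect(P);print('rect',r)
J=onplane(ct,[(215+35.,210+332/5),(215+200/5,210+348/5)],.037)
def crop(x,y):return (215+x/5,210+y/5)
for n,p,z in(('jawL',(142,322),.037),('jawR',(258,350),.037),('handL',(110,405),.097),('handR',(200,430),.097),('vL',(186,160),.037),('vR',(322,190),.037),('vLtop',(265,112),.037),('vRtop',(275,118),.037)):
    print(n,onplane(ct,crop(*p),z)[0])
print('corners',onplane(ct,[crop(188,32),crop(405,93),crop(268,548),crop(44,486)],.012))
E
```

```text
bar top tri [ 0.54614122 -0.28707371  0.10214714]
bar plane.1 top [[ 0.54502296 -0.28657561  0.1       ]] side [[ 0.54924494 -0.28646243  0.1       ]]
yellow [ 0.48434815 -0.22702185  0.1       ]
short [ 0.46828538 -0.14542324  0.05      ]
slim [ 0.61806593 -0.16181207  0.1       ]
disc [ 0.65428696 -0.38763991  0.022     ]
rect ((0.5517500638961792, 0.14693649113178253), (0.1200789287686348, 0.2491905242204666), 79.47917938232422)
jawL [0.52361665 0.18250997 0.037     ]
jawR [0.51479236 0.1219597  0.037     ]
handL [0.47372067 0.18209425 0.097     ]
handR [0.46576899 0.1375159  0.097     ]
vL [0.60974483 0.17064282 0.037     ]
vR [0.60048534 0.09882734 0.037     ]
vLtop [0.63893502 0.1329354  0.037     ]
vRtop [0.63622806 0.12739093 0.037     ]
corners [[0.68471272 0.18241363 0.012     ]
 [0.66202193 0.06350374 0.012     ]
 [0.41755713 0.10815162 0.012     ]
 [0.43822523 0.2260983  0.012     ]]
```

```bash
cat >> h.py <<'E'
TH=np.radians(-10.4)
fx_=np.array([np.cos(TH),np.sin(TH),0]);fy_=np.array([-np.sin(TH),np.cos(TH),0])
def Rdown(s=1,th=TH):
    y=s*np.array([-np.sin(th),np.cos(th),0]);z=np.array([0,0,-1.]);return np.column_stack([np.cross(y,z),y,z])
E
python3 - <<'E'
from plant import *
from h import *
s=observe();print(np.round(s['ee_rot'],2))
for sg in(1,-1):
  for p in([.55,-.287,.28],[.596-.025,.139,.28]): 
    q=ik(p,Rdown(sg)); print(sg,p,None if q is None else np.round(q,1))
c=get_calibration('wrist');M=np.array(c['cam_to_world']);R=np.array(s['ee_rot'])
print('cam in tool',R.T@(M[:3,3]-s['ee_pos']),np.round(R.T@M[:3,:3],2),c['fx'])
E
```

```text
[[-0.97  0.25 -0.  ]
 [ 0.25  0.97 -0.  ]
 [-0.   -0.   -1.  ]]
1 [0.55, -0.287, 0.28] [  0.4  31.4  44.5  80.5 -22.   77.  125.2]
1 [0.571, 0.139, 0.28] [-16.2  22.8   0.2  85.3  -0.1  71.9  63.6]
-1 [0.55, -0.287, 0.28] [ -5.6  36.   59.2  80.5 -30.8  80.5 -46.8]
-1 [0.571, 0.139, 0.28] [ -37.4   25.9   34.5   85.6  -15.    73.2 -101.7]
cam in tool [ 0.077857   -0.00045033 -0.16044268] [[ 0.    0.95  0.3 ]
 [ 1.   -0.   -0.  ]
 [-0.    0.3  -0.95]] 355.81775611221934
```

```bash
cat > w.py <<'E'
from plant import *
from h import *
import pickle
def wshot(n):
    c=get_calibration('wrist');im=grab_frame('wrist');cv2.imwrite(f'pics/{n}.png',im);pickle.dump(c,open(f'pics/{n}.pkl','wb'));return c,im
E
python3 - <<'E'
from w import *
move_pose([.566,.139,.30],Rdown(1));pause(.2);wshot('w_fix')
move_pose([.53,-.285,.27],Rdown(1));pause(.2);c,_=wshot('w_bar')
print(observe()['t'],np.round(observe()['joint_pos'],1))
for p in([.546,-.287,.1],[.484,-.227,.1]):print(proj(c,p))
E
```

```text
4.4083 [ 20.9  24.7   7.9  84.2  -3.5  71.3 108.9]
[320.10419897 224.43655466]
[373.20706136 148.01595494]
```

View pics/w_fix.png

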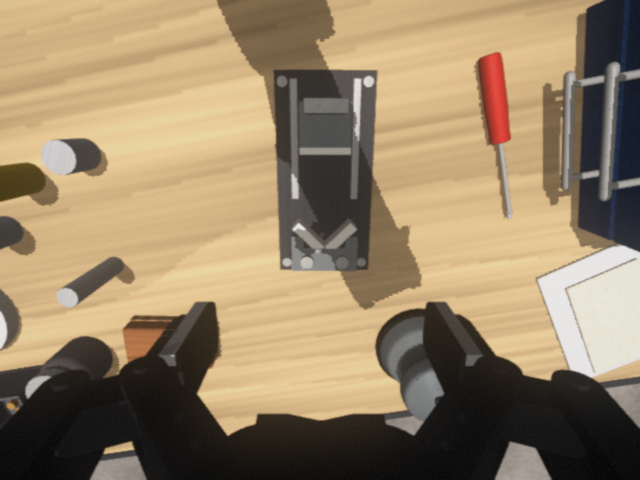

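View pics/w_bar.png

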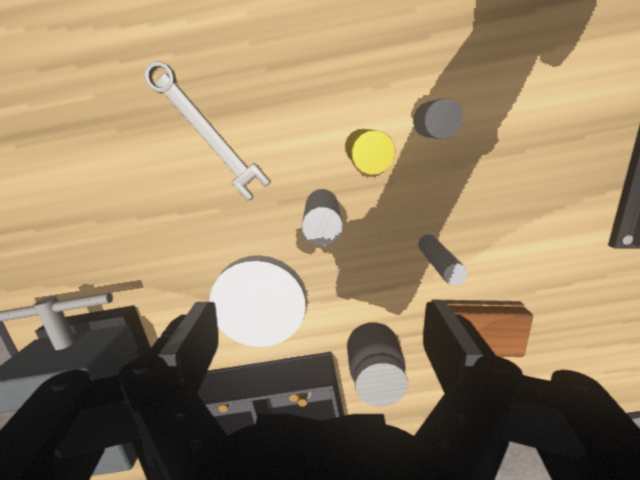

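The wrist picture shows the target's top at (322,224) against a predicted (320,224), so the estimate holds. The fixture is at (326,170), with the V at (324,240) and the jaw's face at (326,151). Next, a crop of the fixture.

```bash
python3 - <<'E'
from h import *
import pickle
im=cv2.imread('pics/w_fix.png');c=pickle.load(open('pics/w_fix.pkl','rb'))
cv2.imwrite('pics/cr2.png',cv2.resize(im[60:280,265:385],None,fx=2.7,fy=2.7,interpolation=cv2.INTER_CUBIC))
cv2.imwrite('pics/cr2v.png',cv2.resize(im[210:280,275:375],None,fx=7,fy=7,interpolation=cv2.INTER_CUBIC))
q=[(274.5,70.5),(377,70),(368.5,269.5),(280,269.5)]
print(onplane(c,q,.012))
w=cv2.imread('pics/w_bar.png');cw=pickle.load(open('pics/w_bar.pkl','rb'))
g=cv2.cvtColor(w,cv2.COLOR_BGR2HSV)
m=((g[...,1]<40)&(g[...,2]>110)).astype(np.uint8)*255
m[:, :290]=0;m[:,355:]=0;m[:190]=0;m[260:]=0
k,_=cv2.findContours(m,cv2.RETR_EXTERNAL,cv2.CHAIN_APPROX_NONE);k=max(k,key=cv2.contourArea)
P=onplane(cw,k.reshape(-1,2),.1)[:,:2].astype(np.float32)
print('bar',cv2.minEnclosingCircle(P),cv2.fitEllipse(P))
E
```

```text
[[0.42339369 0.11193438 0.012     ]
 [0.44399044 0.22809263 0.012     ]
 [0.68845159 0.18408723 0.012     ]
 [0.66682629 0.06539451 0.012     ]]
bar ((0.5475447177886963, -0.2859371304512024), 0.02006973884999752) ((0.5474065542221069, -0.28575000166893005), (0.03849836811423302, 0.03857233002781868), 106.56841278076172)
```

View pics/cr2.png

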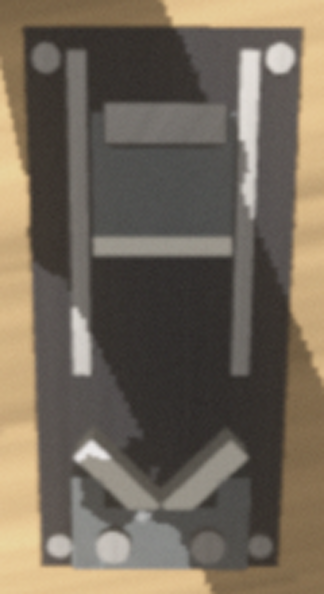

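View pics/cr2v.png

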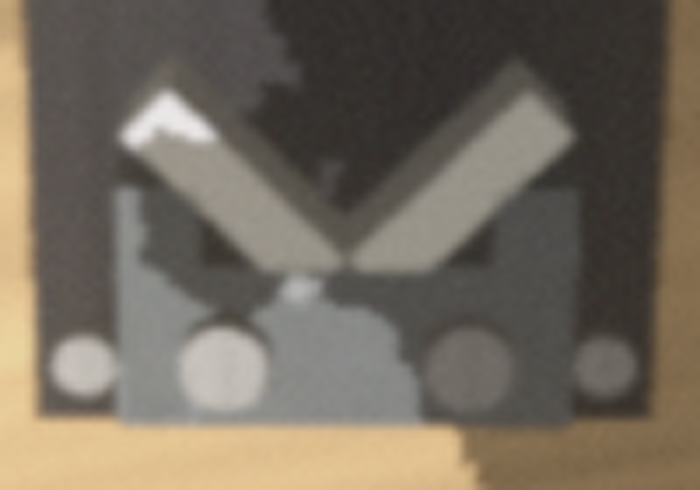

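```bash
python3 - <<'E'
from w import *
c=pickle.load(open('pics/w_fix.pkl','rb'))
bed=np.array([.5999,.1392,.012])
f=lambda p:(275+p[0]/7,210+p[1]/7)
def F(P):d=P-bed;return np.round([d@fx_*1e3,d@fy_*1e3],1)
for p in((170,90),(345,245),(525,90),(120,135),(575,135)):print('V',F(onplane(c,f(p),.037)[0]))
g=lambda p:(265+p[0]/2.7,60+p[1]/2.7)
for p in((93,256),(232,256)):print('jaw',F(onplane(c,g(p),.037)[0]))
for p in((104,104),(225,104),(104,142),(225,142)):print('handle top',F(onplane(c,g(p),.097)[0]))
b=np.array([.5475,-.2859,0])
move_pose(b+[0,0,.20],Rdown(1))
movel(b+[0,0,.070],max_speed=.1,contact_N=8)
print(observe()['ee_pos'],observe()['contact_force'])
move_gripper(.03);s=observe();print(s['finger_gap'],s['ee_pos'],s['contact_force'],s['t'])
movel(b+[0,0,.10],max_speed=.05);pause(.2);s=observe();print(s['finger_gap'],s['ee_pos'],s['contact_force'],s['t'])
wshot('w_grip');cv2.imwrite('pics/s_grip.png',grab_frame('side'))
E
```

```text
V [  6.2 -31.6]
V [35.1 -0.6]
V [ 6.1 30.9]
V [ 14.5 -40.6]
V [14.4 40. ]
jaw [-75.9 -30.1]
jaw [-76.   29.8]
handle top [-133.5  -22. ]
handle top [-133.5   20.8]
handle top [-120.8  -22.1]
handle top [-120.8   21.1]
[ 0.54787764 -0.28611261  0.07066329] [ 0.13815195 -0.09410137  0.2583319 ]
0.03720017768589502 [ 0.54784294 -0.28584867  0.07056917] [-1.15271879  0.66713572  5.82338656] 6.7583
0.03744201264229627 [ 0.54730906 -0.28577705  0.09963808] [-1.04672341 -0.49074597 -3.75295121] 7.7083
```

View pics/w_grip.png

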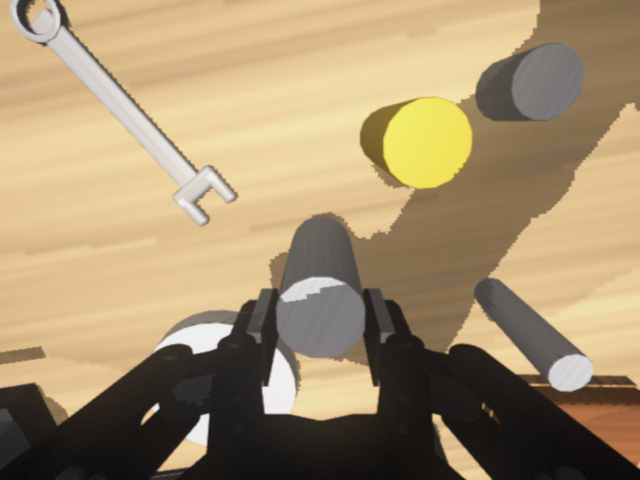

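View pics/s_grip.png

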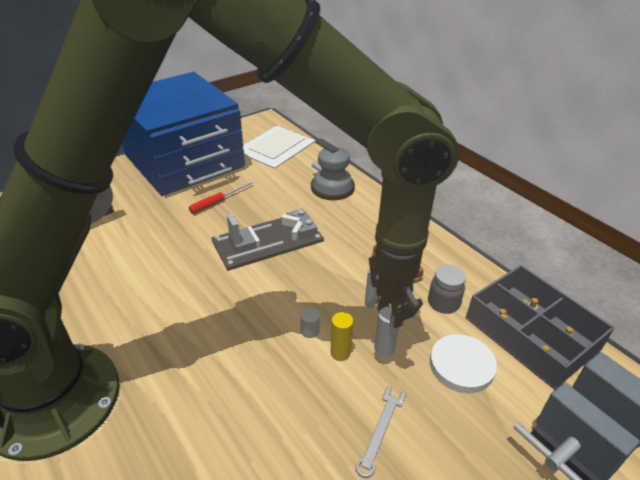

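The bar is held between the pads, with its top at (321,317) in the wrist view, and it has lifted clear. Carrying it to the bed now.

```bash
python3 - <<'E'
from w import *
bed=np.array([.5999,.1392,0]);T=bed-.006*fx_-.0003*fy_
movel([.5475,-.2859,.23],max_speed=.15)
move_pose(T+[0,0,.23],Rdown(1));print(observe()['t'],observe()['ee_pos'])
movel(T+[0,0,.10],max_speed=.12);pause(.3)
print(observe()['t'],observe()['ee_pos'],observe()['contact_force'])
wshot('w_pl');cv2.imwrite('pics/s_pl.png',cv2.resize(grab_frame('side')[140:300,170:370],None,fx=3,fy=3,interpolation=cv2.INTER_CUBIC))
E
```

```text
10.4 [0.59437118 0.13789136 0.22999271]
11.9333 [0.59411604 0.14006005 0.10040898] [ 0.05732969 -0.23458213 -2.34452631]
```

View pics/w_pl.png

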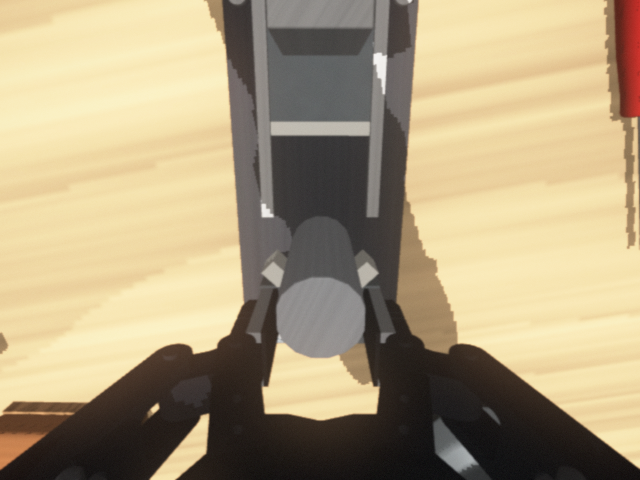

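View pics/s_pl.png

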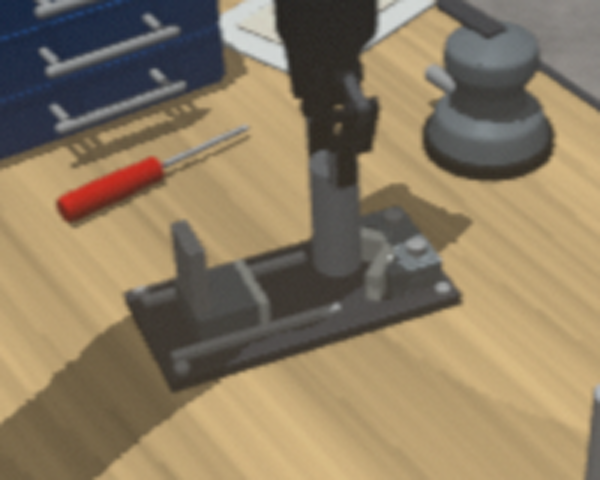

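The bar hangs over the bed in front of the V. In the wrist view its axis (column 321) lines up with the jaw's middle (columns 271–371), so I'll lower it.

```bash
python3 - <<'E'
from w import *
p=observe()['ee_pos'].copy() if hasattr(observe()['ee_pos'],'copy') else np.array(observe()['ee_pos'])
hit=movel([.59395,.13995,.080],max_speed=.02,contact_N=4);s=observe();print(hit,s['t'],s['ee_pos'],s['contact_force'])
pause(.2)
move_gripper(.06);s=observe();print(s['finger_gap'],s['contact_force'])
pause(.2)
wshot('w_rel')
movel(np.array(s['ee_pos'])+[0,0,.10],max_speed=.12);print(observe()['t'])
im=grab_frame('side');cv2.imwrite('pics/s_rel.png',cv2.resize(im[140:300,170:370],None,fx=3,fy=3,interpolation=cv2.INTER_CUBIC))
E
```

```text
True 12.8417 [0.59379532 0.14006039 0.08255529] [-0.18720182 -0.21609048  5.10376203]
0.05996329614277697 [0.07311507 0.55819582 0.33814959]
14.625
```

View pics/s_rel.png

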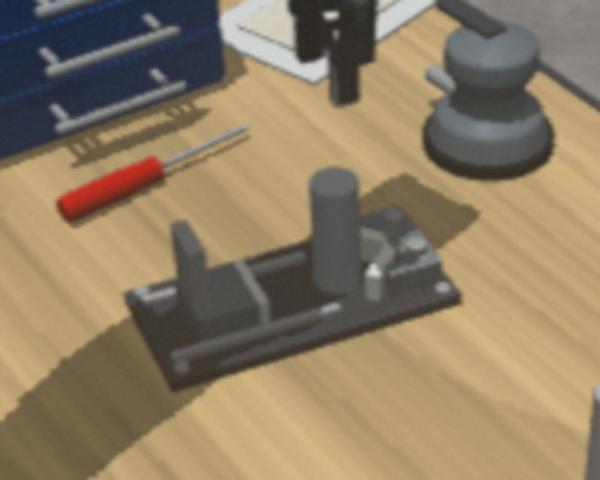

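View pics/w_rel.png

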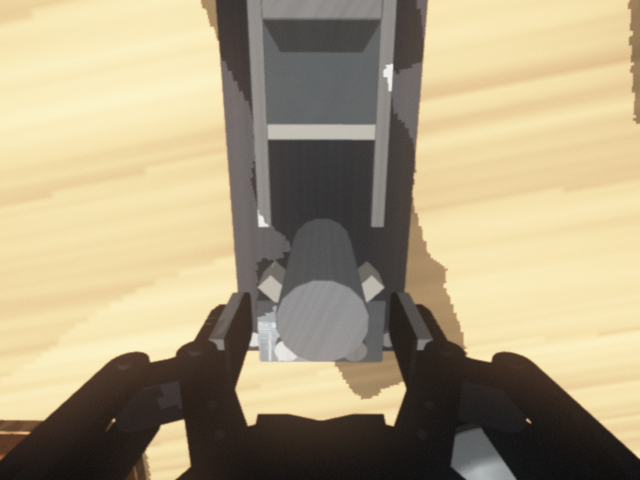

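The bar stands upright and free on the bed, centred before the V (axis at column 322 in the wrist view). Next I push the handle with closed fingers.

```bash
python3 - <<'E'
from w import *
bed=np.array([.5999,.1392,0]);P=lambda x,z:bed+x*fx_+np.array([0,0,z])
move_gripper(0)
move_pose(P(-.185,.185),Rdown(1))
movel(P(-.185,.068),max_speed=.12,contact_N=10)
pause(.3);s=observe();print(s['t'],s['ee_pos'],s['contact_force'])
f0=np.array(s['contact_force'])
hit=movel(P(-.130,.068),max_speed=.03,contact_N=2);s=observe()
X=lambda s:(np.array(s['ee_pos'])-bed)@fx_*1e3
F=lambda s:(np.array(s['contact_force'])-f0)@fx_
print('touch',hit,s['t'],X(s),F(s))
cv2.imwrite('pics/s_push0.png',cv2.resize(grab_frame('side')[140:300,170:370],None,fx=3,fy=3,interpolation=cv2.INTER_CUBIC))
print(f0)
E
```

```text
17.4417 [0.41815017 0.17271451 0.06839092] [-0.42298289 -0.18102848 -0.36045389]
touch True 18.6917 -144.5412983252131 0.2959713658055158
[-0.42298289 -0.18102848 -0.36045389]
```

View pics/s_push0.png

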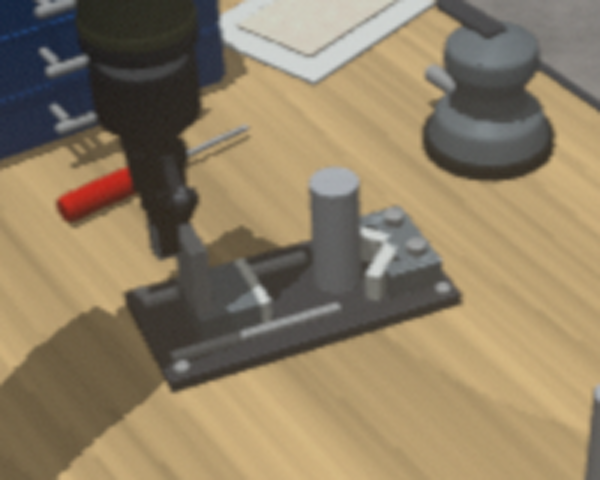

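The fingers have touched the back of the handle at X = -144.5 mm, as predicted. I'll push the jaw to just short of the bar, then slow down.

```bash
cat > pf.py <<'E'
from w import *
bed=np.array([.5999,.1392,0]);P=lambda x,z:bed+x*fx_+np.array([0,0,z])
f0=np.array([-.423,-.181,-.360])
X=lambda s:(np.array(s['ee_pos'])-bed)@fx_*1e3
F=lambda s:(np.array(s['contact_force'])-f0)@fx_
E
python3 - <<'E'
from pf import *
hit=movel(P(-.102,.068),max_speed=.025,contact_N=8);s=observe();print(hit,s['t'],X(s),F(s),s['contact_force'])
x=-.102
for x in (-.098,-.094,-.090,-.086):
    hit=movel(P(x,.068),max_speed=.012,contact_N=6);s=observe();print(hit,round(s['t'],2),X(s),F(s),(np.array(s['ee_pos'])-bed)@fy_*1e3)
    if hit:break
cv2.imwrite('pics/s_push1.png',cv2.resize(grab_frame('side')[140:300,170:370],None,fx=3,fy=3,interpolation=cv2.INTER_CUBIC))
wshot('w_push1')
E
```

```text
False 20.625 -101.94917181874591 -2.0117324218802097 [-2.69853344 -1.4352567  -1.85326251]
False 21.11 -97.45774901894647 -0.935304006780301 0.13652648889489283
False 21.59 -93.79563336480055 -2.7201117131346946 0.09649719342339977
False 22.07 -89.64053856631838 -2.0756776031951607 0.11880320804835061
False 22.56 -85.6491002593443 -2.7745847240849963 0.07187044347383538
```

View pics/s_push1.png

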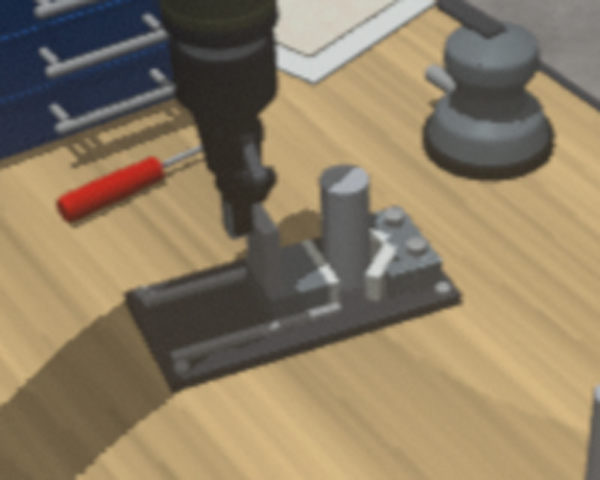

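The jaw has reached the bar and pushed it several mm (column 335→345 in the crop). It is still upright and F is about -3 N, so I continue in fine steps.

```bash
python3 - <<'E'
from pf import *
x=-.0857
def f():
    a=[]
    for _ in range(5):
        a.append(F(observe()));pause(.03)
    return np.mean(a)
for i in range(30):
    x+=.0007
    hit=movel(P(x,.068),max_speed=.005,contact_N=5);s=observe();m=f();print(hit,round(s['t'],2),round(x*1e3,2),round(X(s),2),round(m,2))
    if m<-7 or hit or s['t']>38:break
E
```

```text
False 23.01 -85.0 -85.18 -3.41
False 23.47 -84.3 -84.22 -3.16
False 23.93 -83.6 -83.52 -3.56
False 24.38 -82.9 -82.87 -3.14
False 24.84 -82.2 -82.12 -3.68
False 25.3 -81.5 -81.46 -3.51
False 25.76 -80.8 -80.73 -3.36
False 26.22 -80.1 -80.11 -3.33
False 26.68 -79.4 -79.68 -4.15
False 27.13 -78.7 -79.54 -5.95
False 27.59 -78.0 -79.5 -7.69
```

The jaw has seated at X ≈ -79.6 mm, and the force now rises about 2.5 N per mm of command. Ramping to about 18 N on the tool, which is about 15 N on the bar plus 3 N of jaw friction.

```bash
python3 - <<'E'
from pf import *
x=-.0780
def f():
    a=[]
    for _ in range(6):
        a.append(F(observe()));pause(.03)
    return np.mean(a)
m=f();print(m)
while m>-17.3 and x>-.1:
    x+=.0007 if m>-15 else .0003
    if x>-.0715: break
    movel(P(x,.068),max_speed=.005,contact_N=6);s=observe();m=f();print(round(s['t'],2),round(x*1e3,2),round(X(s),2),round(m,2))
pause(.5);s=observe();print('hold',f(),s['contact_force'],X(s))
cv2.imwrite('pics/s_push2.png',cv2.resize(grab_frame('side')[140:300,170:370],None,fx=3,fy=3,interpolation=cv2.INTER_CUBIC))
wshot('w_push2')
E
```

```text
-7.807324382464979
28.25 -77.3 -79.52 -9.26
28.74 -76.6 -79.44 -11.43
29.23 -75.9 -79.47 -13.32
29.73 -75.2 -79.42 -15.53
30.18 -74.9 -79.42 -16.02
30.62 -74.6 -79.45 -16.75
31.07 -74.3 -79.41 -17.68
hold -17.654811086498032 [-17.81089807   4.13850233  14.645503  ] -79.43325694390772
```

View pics/s_push2.png

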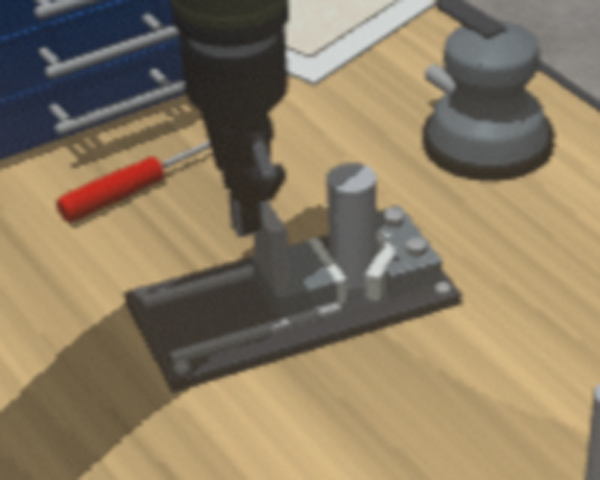

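View pics/w_push2.png

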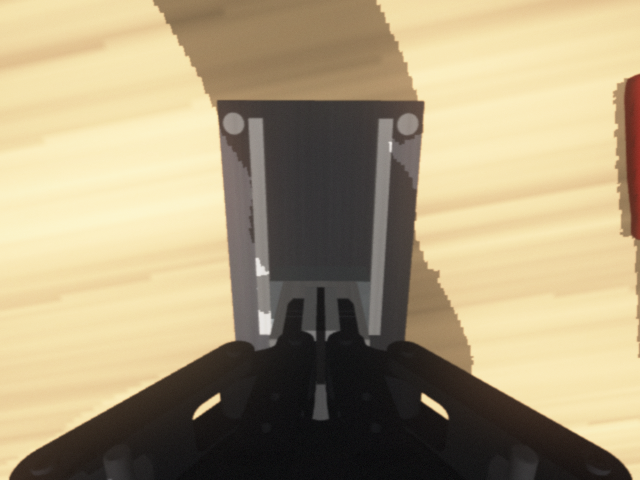

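I've held about 17.7 N on the tool (about 14.7 N on the bar) for 0.5 s, with X not moving. I'll back straight off, lift, and inspect.

```bash
python3 - <<'E'
from pf import *
movel(P(-.082,.068),max_speed=.01)
s=observe();print(X(s),F(s),s['contact_force'])
movel(P(-.125,.068),max_speed=.08)
movel(P(-.125,.22),max_speed=.15)
movel(P(-.02,.24),max_speed=.15)
pause(.3);wshot('w_end');s=observe();print(s['t'],s['contact_force'])
t=grab_frame('top');cv2.imwrite('pics/t_end.png',t)
im=grab_frame('side');cv2.imwrite('pics/s_end_full.png',im)
w=cv2.imread('pics/w_end.png');cv2.imwrite('pics/w_end_c.png',cv2.resize(w[130:330,220:420],None,fx=2.9,fy=2.9,interpolation=cv2.INTER_CUBIC))
E
```

```text
-81.62992180730839 0.6826232320181013 [ 0.470372    0.90515614 -0.4207344 ]
36.0583 [ 0.25906906 -0.08236477 -0.67685915]
```

View pics/w_end_c.png

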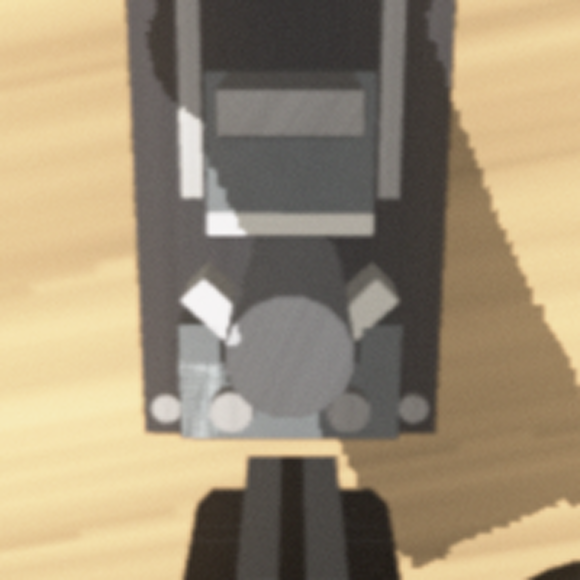

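View pics/s_end_full.png

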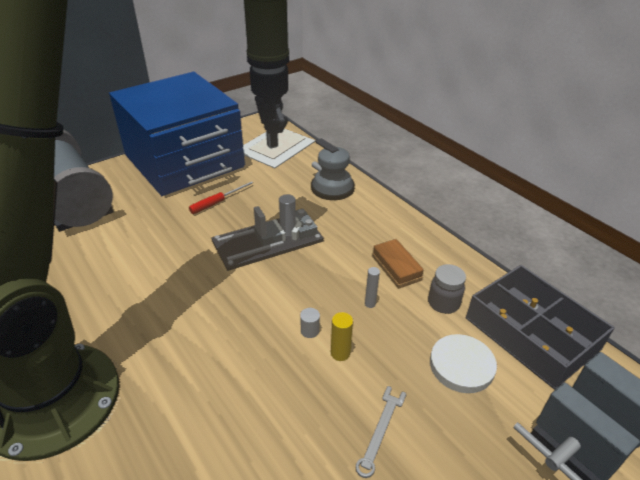

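```bash
python3 - <<'E'
from pf import *
c=pickle.load(open('pics/w_end.pkl','rb'))
g=lambda p:(220+p[0]/2.9,130+p[1]/2.9)
def G(p,z):d=onplane(c,g(p),z)[0]-bed;return np.round([d@fx_*1e3,d@fy_*1e3],1)
print('bar top',G((290,357),.112),'l/r',G((226,357),.112),G((354,357),.112))
print('jaw',G((205,236),.037),G((374,236),.037))
print('V tips inner',G((208,277),.037),G((372,277),.037),'outer',G((181,300),.037),G((399,300),.037))
E
```

```text
bar top [ 8.9 -0.4] l/r [  8.9 -19.5] [ 8.9 18.7]
jaw [ -9.9 -31.2] [-10.   29.9]
V tips inner [  5.5 -30.5] [ 5.5 29.6] outer [ 14.3 -40.7] [14.3 39.8]
```

The bar's axis is at (8.9, -0.4) mm and the V's centre line is at -0.45 mm. The seat from the V tips is about 9.5 mm, and the jaw's face is 19 to 20 mm behind the axis. The bar is upright and nothing else has moved, so I'm handing in.

```bash
python3 - <<'E'
from plant import *
job_done();print(observe()['t'])
E
```

```text
the job is handed in; nothing more can be done
the job is handed in; nothing more can be done
```

The bar is seated upright and centred in the V, with the jaw left up against it. I handed the job in at about 36 s of the 64 s allowed; no verdict was reported.

**What I did:** I picked up the grey tall thick bar and stood it on the bed 6 mm behind the reference point. I let go, then pushed the handle with closed fingers until the jaw stopped moving. I ramped to about 17.7 N on the tool, which is about 14.7 N on the bar after 3 N of jaw friction. I held that for over 0.5 s, then backed straight off.

**Last checks (wrist view and force reading):**

| Check | Measured | Expected |
|---|---|---|
| Bar axis along x | 8.9 mm | seat at about 9.5 mm, from the V tips |
| Bar axis across y | -0.4 mm | V centre line at -0.45 mm |
| Jaw face to bar axis | about 19 mm | 20 mm if touching |
| Force on the tool after backing off | under 1 N | near 0 N |

The last side picture shows the bar upright and the other objects where they were.

**What disagreed or stayed unmeasured:**
- **Bar force:** the force on the bar is inferred from the tool force, not measured. During the press the tool also pushed down on the handle with about 15 N. If that adds to the jaw's friction, the bar saw less than 14.7 N, but still over the 8 N needed by my estimate.
- **Camera offset:** the top and wrist cameras differed by 2.5 to 4 mm in x, so I used the wrist camera throughout.
- **Seat position:** reading it from the V's apex instead of its tips gave about 7 mm. I trusted the tips, because the jaw's travel gives 9.2 mm.

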